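Lock the caddy's tilt-out bin with its rod

ROBOT

A 6-joint arm with a two-finger parallel gripper is mounted at the origin on the work surface. World frame = base frame: x ahead of the robot, y to its left, z up, the work surface at z = 0. Lengths are in mm, angles in rad, forces in N, time in s.
With the tool pointing down it reaches from about 275 to 825 mm from the base axis. Payload 4.9 kg.
Tool frame: the origin (TCP) lies at the very end of the fingers, on their centre line; the grasp point (between the pads) lies 19 mm behind it; z points along the fingers, y is the line along which they close (so a half turn about z gives the same grasp; the last joint's range is limited). The gripper opens to 85 mm and grips with 20 to 120 N. Pads are 22 mm wide; open, the fingers measure 114 mm over their backs; the gripper's body (76 mm by 85 mm) begins 54 mm behind the grasp point. The pads swing forward as they close: fully open they stand 13 mm farther back than shut.
Start: joints at [-1.404, 0.326, -0.193, 1.052, 0, 1.437], TCP at [162.968, -525.319, 231.281] pointing down, gripper open.
Joint ranges: [-2.65, 2.65], [-0.97, 1.79], [-1.3, 1.35], [-1.93, 2.1], [-1.47, 1.37], [-3.14, 3.14]. Speed limits (rad/s): [2.57, 2.57, 3.14, 3.14, 3.14, 3.14].

INTERFACE

Orientations are given as [roll, pitch, yaw] about the fixed x, y, z axes, in that order (R = Rz(yaw) Ry(pitch) Rx(roll)).
In Python, from bench import bot, solve_ik, imaging gives the robot as it stands. Calls block until the motion is done:
- bot.move_ptp(position, orientation): joint-space move of the TCP to a pose.
- bot.movel(position, rot=None, max_speed=150, threshold=None): straight line of the TCP; rot=None keeps the orientation; max_speed is the mean speed in mm/s. With threshold (N) it stops when the force on the tool has changed by that much, and returns True; else False.
- bot.move_j(angles): joint-space move.
- bot.grip(opening, effort=None): opening from 0.0 (shut) to 1.0 (fully open); effort is the grip in N (None keeps the last); returns when the fingers have stopped.
- bot.dwell(seconds).
- solve_ik(position, orientation): joint angles nearest the present ones, or None.
- bot.get_state(): the state.
- imaging.capture(name): name is "side" or "top" or "wrist"; returns the picture (420x560x3 uint8, blue, green, red); there is no depth.
- imaging.camera_model(name): a dict with "K" (3x3 intrinsics, pixels), "position" and "rotation" of the camera in the world. Camera axes: x right, y up, looking along -z (the intrinsics and any distortion apply to the point x, -y, -z); pixel columns grow to the right and rows downward; lengths in mm; the calibration is good to about 2 mm. A picture is of the moment at which its call begins: read the wrist's pose just before it. camera_model takes no time and is no camera call; for the wrist camera it gives the pose at the moment of the call.
A pose or a line that the arm cannot do raises bot.IKError and nothing moves.
- bot.sign_off(): hands the job in; it is judged then, once.
The state is a dict: "t": time; "qpos": joint angles; "joint_velocities": joint speeds; "effort": joint torques, N m; "tcp_pos": TCP position; "orientation": TCP orientation; "contact_force": force on the tool from outside, world axes, zero at the start; "wrist_torque": the same for the moment, N m; "opening": opening from 0.0 (shut) to 1.0 (fully open); "gripper_force": force on a finger pad.
Only numpy, scipy, OpenCV 4.12 (cv2) and the standard library are available. Lean on these libraries where they do the work, as an engineer would, in place of code of your own. Each camera call takes 0.05 s, during which the arm holds its last target. There are 200 camera calls.

TASK

The green caddy's bin must not fall open above the doorway: push the half-open bin fully shut, and thread the red-handled rod from either side through all four holes (both sides of the caddy and both walls of the bin) until its handle rests against the caddy's side. Let go of the rod and leave the other things on the shelf where they are.

Things in the scene. Friction and masses are not known exactly. Their poses are not given: they have to be found in the camera images.
- caddy: Green plastic caddy fixed to the shelf, 100 mm deep (x), 100 wide (y), 112 high. Origin: centre of its underside; x points from its front (the bin, towards the robot) to its back, z up. Its two sides are upright cheeks 6 mm thick, outer faces at y = +50 and -50 mm, each with a round 16 mm hole at x = -20, z = 87 mm. A white tick on top of each cheek is right above its hole.
- hole_axis (a point): Point midway between the two cheek holes of the caddy, on their common axis (caddy frame -20, 0, 87 mm). Axes as the caddy: the line of holes runs along y. It does not move with the bin.
- bin (a joint): Tilt of the caddy's green tilt-out bin, rad: 0 = fully shut (a stop); grows as its top leans out of the front, towards -x of the caddy, up to 0.6. Its hinge runs along the caddy's y at caddy x = -53, z = 12 mm. It stays where it is left (light friction, about 1 N at the top edge).
- bin_top (a point): Middle of the top outer edge of the bin's front panel; moves with the bin. The panel is 5 mm thick, 100 mm wide, its top edge 106 mm above the hinge; shut, it is upright with its outer face at caddy x = -55.5 mm. The bin's two side walls (4 mm thick, at caddy y = +38 and -38 mm) have 16 mm holes too, which line up with the cheek holes only when the bin is shut.
- rod_handle (a point): Centre of the locking rod's red block handle: 50 mm long (x), 20 wide (y), 34 high (z), flat on the shelf at first (this point 17 mm up). x points along the steel rod to its tip. The rod, 10 mm in diameter, sticks out 120 mm from the middle of the handle's front face; its last 10 mm taper to 4.4 mm. About 120 g in all, balanced about 10 mm in front of this point.
- rod_collar (a point): Centre of the handle's front face, where the rod leaves it: 25 mm ahead of rod_handle. Axes as rod_handle.
- rod_tip (a point): Tip of the rod, 145 mm ahead of rod_handle. Axes as rod_handle.
- rod: The whole locking rod with its red handle; origin: centre of the handle's underside, 17 mm below rod_handle; x towards the tip, z up.
- cactus_mid (a point): Bystander: white ceramic pot, 72 mm across, with a green ceramic cactus, 135 mm high in all; point on its axis 60 mm up.
- timer_mid (a point): Bystander: round steel egg timer with a twist dial, 66 mm across, 58 mm high; its middle.
- screwdriver_grip (a point): Bystander: yellow-handled screwdriver lying flat, 190 mm long; middle of its handle.
- router_mid (a point): Bystander: flat black router, 120 x 190 mm, 32 mm high, two upright antennas 140 mm high at its far side; its middle.

How it is judged:
By the outcome, as a careful person would: the job done as asked, in the order asked, and still so for the second after the job is handed in, with the robot touching nothing.
It also fails if it takes over 70 s, if anything falls off the work surface, if the arm or the gripper's body presses on something with over 40 N, if the wrist force passes 120 N, or if a joint passes its speed limit or range.

## Working session

There is one attempt and no reset: what is moved stays moved. The work goes in short steps, each a Python script; the robot and the scene stay as the last script left them, time stands still between calls to the robot, and variables do not carry over. Pictures are saved under pics/ and viewed, at most 10 in all, crops included, and the job is handed in when it is done.

```bash
ls; mkdir -p pics
python3 - <<'E'
from bench import bot, imaging
import cv2
for n in("top","side"):
    im=imaging.capture(n); cv2.imwrite(f"pics/{n}0.png",im)
    print(n,imaging.camera_model(n))
print(bot.get_state())
E
```

```text
pics
top {'K': array([[398.08580414,   0.        , 280.62411458],
       [  0.        , 398.08580414, 208.71447788],
       [  0.        ,   0.        ,   1.        ]]), 'position': array([ 408.84285308,   35.11438386, 1052.29291223]), 'rotation': array([ 0.20747965,  0.00656396, -1.75577391])}
side {'K': array([[381.68579556,   0.        , 283.79298291],
       [  0.        , 381.68579556, 217.04586592],
       [  0.        ,   0.        ,   1.        ]]), 'position': array([ 341.54247536, -583.19177469,  742.08549546]), 'rotation': array([ 0.81307752,  0.01961502, -0.43496797])}
{'t': 0.1, 'qpos': array([-1.40420926e+00,  3.26877383e-01, -1.93437434e-01,  1.05205790e+00,
       -1.58798748e-05,  1.43659240e+00]), 'joint_velocities': array([ 0.00026898, -0.0017584 ,  0.00215656, -0.0008289 ,  0.00076887,
       -0.00206891]), 'effort': array([ 6.15393983e-04, -4.44236720e+01,  2.63039571e+01,  7.86902237e-03,
       -5.98076622e-05,  3.40174523e-06]), 'tcp_pos': array([ 162.86881564, -524.78708697,  230.59365436]), 'orientation': array([-3.14002831e+00, -1.95186185e-04,  3.00790853e-01]), 'contact_force': array([ 0.17323917,  0.01002688, -0.04817318]), 'wrist_torque': array([-0.00713551, -0.03091018,  0.02607623]), 'gripper_force': 0.0, 'opening': 1.0021208664585526}
```

View pics/top0.png

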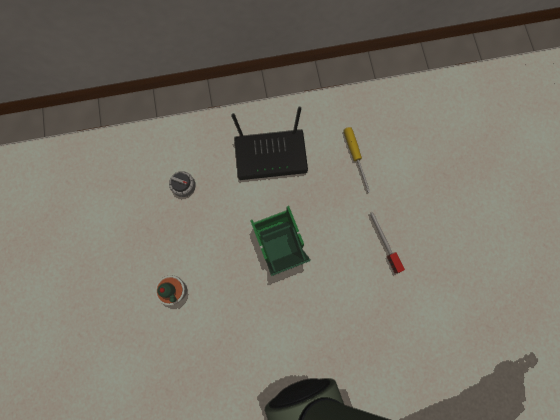

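View pics/side0.png

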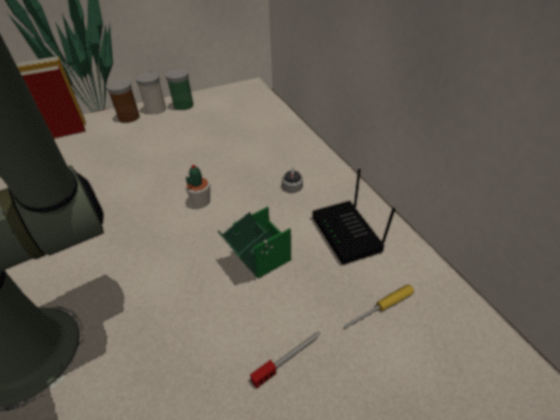

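The top view shows the caddy around (281,242) with its bin leaning towards the robot (bottom). The red handle is at about (397,263) and its rod tip at (371,213). The cactus is at (171,291), the timer (182,184), the router (271,155) and the screwdriver (355,155). The side view agrees. Next I'll get coarse positions and a zoomed crop.

```bash
cat > h.py <<'E'
import numpy as np, cv2
from scipy.spatial.transform import Rotation as R
from bench import bot, solve_ik, imaging
def ray(m,px):
    K=m["K"]; d=np.array([(px[0]-K[0,2])/K[0,0],-(px[1]-K[1,2])/K[1,1],-1.])
    r=np.asarray(m["rotation"]); Rm=r if r.shape==(3,3) else R.from_euler("xyz",r).as_matrix()
    return np.array(m["position"]),Rm@d
def on_plane(m,px,z):
    o,d=ray(m,px); return o+d*(z-o[2])/d[2]
def project(m,p):
    r=np.asarray(m["rotation"]); Rm=R.from_euler("xyz",r).as_matrix()
    c=Rm.T@(np.asarray(p)-m["position"]); K=m["K"]
    return np.array([K[0,2]+K[0,0]*c[0]/-c[2],K[1,2]+K[1,1]*-c[1]/-c[2]])
def two_rays(m1,p1,m2,p2):
    o1,d1=ray(m1,p1);o2,d2=ray(m2,p2)
    s=np.linalg.lstsq(np.c_[d1,-d2],o2-o1,rcond=None)[0]
    a=o1+s[0]*d1;b=o2+s[1]*d2
    return (a+b)/2,np.linalg.norm(a-b)
def mask(im,lo,hi):
    return cv2.inRange(cv2.cvtColor(im,cv2.COLOR_BGR2HSV),np.array(lo),np.array(hi))
def biggest(mk):
    c,_=cv2.findContours(mk,cv2.RETR_EXTERNAL,cv2.CHAIN_APPROX_NONE)
    return max(c,key=cv2.contourArea)
def red(im): return mask(im,(0,150,60),(8,255,255))|mask(im,(172,150,60),(180,255,255))
E
python3 - <<'E'
from h import *
np.set_printoptions(precision=1,suppress=True)
im=cv2.imread("pics/top0.png"); m=imaging.camera_model("top")
mk=red(im); mk[:, :330]=0
c=biggest(mk); r=cv2.minAreaRect(c); print(r)
hc=on_plane(m,r[0],30); tip=on_plane(m,(371,213),17); print("handle",hc,"tip",tip,np.linalg.norm((tip-hc)[:2]))
for n,p,z in(("cactus",(171,291),60),("timer",(182,184),29),("router",(271,155),32),("sd",(352,143),15),("sdtip",(367,192),5),("cad",(281,242),50)): print(n,on_plane(m,p,z))
cv2.imwrite("pics/cad0.png",cv2.resize(im[195:285,235:325],None,fx=6,fy=6,interpolation=cv2.INTER_CUBIC))
for n,(x,y) in {"side":(0,0)}.items(): 
    print(project(imaging.camera_model("side"),hc))
E
```

```text
((396.50006103515625, 262.00006103515625), (19.230182647705078, 7.155416965484619), 63.43495178222656)
handle [ 430.6 -262.5   30. ] tip [ 568.6 -231.3   17. ] 141.49880541333516
cactus [462.9 304.4  60. ]
timer [736.7 248.1  29. ]
router [771.5   0.5  32. ]
sd [ 770.2 -225.6   15. ]
sdtip [ 628.9 -237.1    5. ]
cad [532.7  17.7  50. ]
[262.6 370.2]
```

View pics/cad0.png

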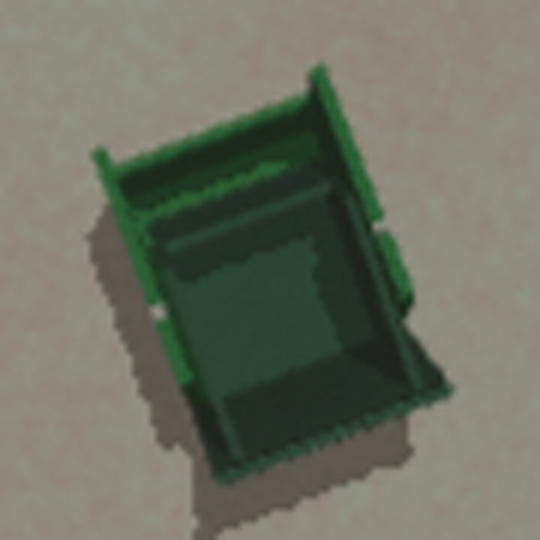

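The crop shows the white ticks at crop (158,311) and (380,226), which is image (261.3,246.8) and (298.3,232.7). The bin's front lip runs from crop (220,478) to (447,390).

Run:
```python
from h import *
np.set_printoptions(precision=3,suppress=True)
m=imaging.camera_model("top")
L,Rr=[on_plane(m,((x+.5)/6-.5+235,(y+.5)/6-.5+195),112) for x,y in((158,311),(380,226))]
v=L-Rr; yaw=np.arctan2(-v[0],v[1]); mid=(L+Rr)/2
print(L,Rr,"width(94)",np.linalg.norm(v),"yaw",yaw,"hole mid",mid)
s=bot.get_state(); w=imaging.camera_model("wrist"); T=R.from_euler("xyz",s["orientation"])
print("cam in tool",T.inv().apply(w["position"]-s["tcp_pos"]),(T.inv()*R.from_euler("xyz",w["rotation"])).as_matrix(),w["K"])
# survey pose candidates: tool down, tool x along candidate yaw
for yw in(yaw,yaw+np.pi/2,yaw-np.pi/2,yaw+np.pi):
    q=solve_ik([mid[0]-60,mid[1],330],[np.pi,0,yw]); print(yw,q)
```

```text
[523.532  67.4   112.   ] [540.56  -25.186 112.   ] width(94) 94.13903847011572 yaw 0.18188128686591962 hole mid [532.046  21.107 112.   ]
cam in tool [  70.684    0.674 -141.987] [[ 0.     0.96   0.281]
 [ 1.    -0.    -0.   ]
 [-0.     0.281 -0.96 ]] [[320.721   0.    281.345]
 [  0.    320.721 210.349]
 [  0.      0.      1.   ]]
0.18188128686591962 [-0.112  0.131 -0.194  1.246  0.     2.848]
1.7526776136608162 [-0.112  0.131 -0.194  1.246  0.     1.277]
-1.388915039928977 [-0.112  0.131 -0.194  1.246  0.    -1.864]
3.3234739404557128 [-0.112  0.131 -0.194  1.246  0.    -0.294]
```

Run:
```python
from h import *
import json
np.set_printoptions(precision=3,suppress=True)
# rod first (nearer), then caddy
yr=0.222
u=np.array([np.cos(yr),np.sin(yr)])
p=np.array([430.6,-262.5])+u*70 +u*25
def snap(n):
    s=bot.get_state(); w=imaging.camera_model("wrist"); im=imaging.capture("wrist")
    cv2.imwrite(f"pics/{n}.png",im); json.dump({k:np.asarray(v).tolist() for k,v in w.items()},open(f"{n}.json","w"))
    print(n,s["t"],s["tcp_pos"],w["position"])
bot.move_ptp([p[0],p[1],200],[np.pi,0,yr+np.pi]); bot.dwell(.3); snap("w_rod")
a=0.182; c=np.array([532,21.1])-np.array([np.cos(a),np.sin(a)])*60
bot.move_ptp([c[0],c[1],300],[np.pi,0,a+np.pi-2*np.pi]); bot.dwell(.3); snap("w_cad")
bot.grip(0.0)
print(bot.get_state()["t"])
i=[cv2.imread(f"pics/{n}.png") for n in("w_rod","w_cad")]
cv2.imwrite("pics/w_both.png",cv2.resize(np.vstack(i),None,fx=.7,fy=.7,interpolation=cv2.INTER_AREA))
```

```text
w_rod 2.3167 [ 523.087 -241.987  200.038] [ 453.126 -258.455  342.03 ]
w_cad 3.7333 [473.082   9.477 299.478] [402.691  -4.148 441.545]
4.55
```

View pics/w_both.png

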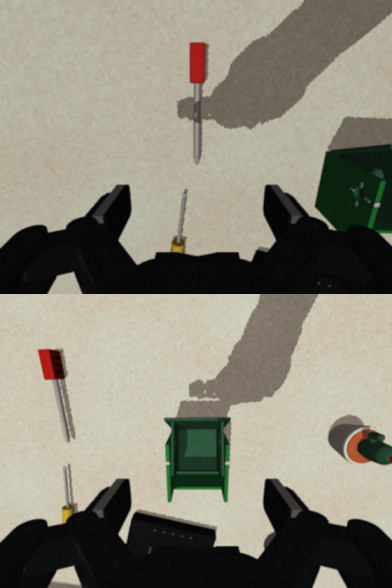

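The upper half (w_rod) shows the red handle near full-image pixel (282,90) and the rod tip near (281,231). The lower half (w_cad) shows the caddy from above with its bin leaning towards the robot, the cheeks at columns of about 240 and 328, and the ticks near row 237.

Run:
```python
from h import *
import json
np.set_printoptions(precision=3,suppress=True)
L=lambda n:({k:np.array(v) for k,v in json.load(open(n+".json")).items()},cv2.imread(f"pics/{n}.png"))
m,im=L("w_rod")
hsv=cv2.cvtColor(im,cv2.COLOR_BGR2HSV)
mk=red(im); c=biggest(mk); r=cv2.minAreaRect(c); bx=cv2.boxPoints(r)
print("box px",bx, "V percentiles",np.percentile(hsv[...,2][mk>0],[5,25,50,75,95]))
P=np.array([on_plane(m,p,34) for p in bx]); print(P[:,:2], [np.linalg.norm(P[i]-P[i-1]) for i in range(4)])
# rod: grey pixels below the handle, row wise
g=im.astype(int); 
for row in range(130,236,10):
    s=g[row,262:302]; gray=s.sum(1)//3; sat=s.max(1)-s.min(1); print(row,(gray).tolist())
m,im=L("w_cad")
for c0 in(241,327):
    sub=im[215:260,c0-18:c0+18]; h=cv2.cvtColor(sub,cv2.COLOR_BGR2HSV)
    print(c0); cv2.imwrite(f"pics/t{c0}.png",sub)
z=[cv2.resize(cv2.imread(f"pics/t{c}.png"),None,fx=11,fy=11,interpolation=cv2.INTER_NEAREST) for c in(241,327)]
cv2.imwrite("pics/ticks.png",np.hstack(z))
```

```text
box px [[272.  61.]
 [292.  61.]
 [292. 118.]
 [272. 118.]] V percentiles [131. 158. 161. 163. 165.]
[[ 409.135 -276.931]
 [ 405.269 -259.746]
 [ 452.235 -248.717]
 [ 456.287 -266.726]] [np.float64(48.243852276459755), np.float64(17.614460095161675), np.float64(48.2430986299141), np.float64(18.458752377042327)]
130 [172, 173, 173, 171, 176, 177, 177, 177, 178, 176, 173, 174, 174, 172, 153, 116, 110, 127, 144, 151, 148, 129, 114, 93, 90, 96, 101, 123, 151, 169, 171, 172, 173, 171, 169, 170, 169, 166, 166, 168]
140 [154, 142, 134, 117, 102, 105, 107, 100, 90, 91, 96, 95, 93, 96, 94, 97, 109, 128, 144, 149, 145, 130, 109, 88, 78, 88, 94, 92, 93, 94, 91, 96, 98, 98, 99, 100, 97, 99, 102, 101]
150 [91, 97, 100, 100, 102, 103, 100, 99, 98, 102, 104, 106, 105, 103, 90, 71, 64, 70, 74, 79, 76, 71, 63, 66, 73, 94, 98, 98, 98, 99, 99, 98, 103, 107, 106, 104, 105, 105, 103, 101]
160 [99, 97, 96, 97, 99, 98, 102, 101, 97, 95, 98, 97, 98, 93, 75, 66, 75, 91, 92, 82, 75, 68, 67, 64, 74, 88, 98, 96, 97, 94, 100, 99, 103, 102, 101, 99, 98, 101, 100, 99]
170 [167, 169, 170, 171, 173, 169, 165, 148, 1
[... 667 characters left out ...]
, 86, 83, 98, 132, 160, 173, 173, 172, 173, 173, 172, 171, 170, 169, 170, 170, 171]
210 [175, 173, 170, 167, 167, 170, 172, 173, 175, 171, 172, 170, 170, 162, 137, 118, 122, 138, 144, 146, 135, 119, 98, 84, 87, 111, 137, 164, 170, 171, 173, 174, 173, 176, 173, 171, 171, 176, 175, 177]
220 [170, 170, 168, 170, 172, 176, 175, 173, 171, 170, 170, 170, 170, 163, 137, 120, 121, 137, 142, 142, 134, 117, 95, 80, 89, 124, 160, 173, 176, 178, 177, 176, 175, 175, 175, 176, 173, 173, 173, 172]
230 [174, 176, 172, 170, 163, 165, 166, 169, 170, 171, 175, 173, 172, 169, 163, 155, 132, 129, 139, 133, 125, 114, 137, 164, 173, 172, 173, 173, 174, 173, 172, 174, 175, 176, 179, 178, 178, 177, 173, 172]
241
327
```

View pics/ticks.png

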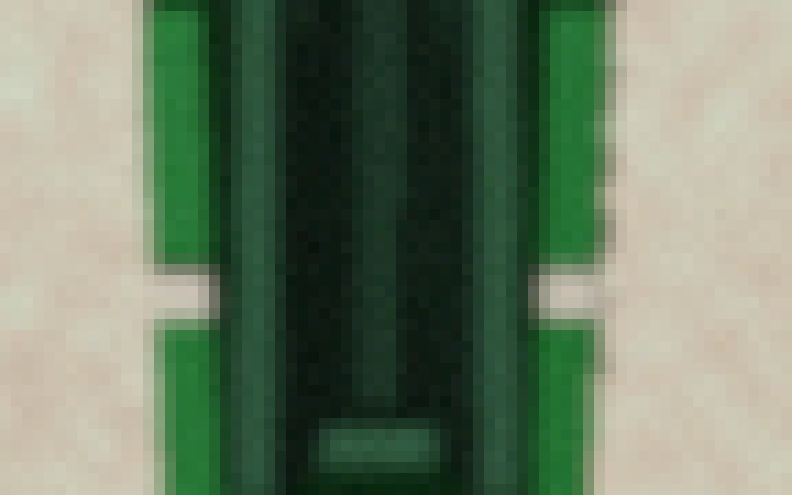

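The ticks are at full-image pixels of about (239.6,241.3) and (323.9,241.3). Both cheeks are about 5.5 px wide.

Run:
```python
from h import *
import json
np.set_printoptions(precision=3,suppress=True)
L=lambda n:({k:np.array(v) for k,v in json.load(open(n+".json")).items()},cv2.imread(f"pics/{n}.png"))
m,im=L("w_rod"); h=on_plane(m,(282,89.5),34); t=on_plane(m,(280.4,234),17); v=t-h
print("handle",h,"tip",t,np.hypot(*v[:2]),"yaw",np.arctan2(v[1],v[0]))
a=on_plane(m,(282,61),34)-on_plane(m,(282,118),34); print("handle-only yaw",np.arctan2(-a[1],-a[0]))
m,im=L("w_cad"); A=on_plane(m,(239.6,241.3),112); B=on_plane(m,(323.9,241.3),112)
print(A,B,np.linalg.norm(A-B)); l,r=(A,B) if A[1]>B[1] else (B,A); v=l-r
print("yaw",np.arctan2(-v[0],v[1]),"mid",(l+r)/2)
```

```text
handle [ 430.181 -263.154   34.   ] tip [ 572.047 -232.891   17.   ] 145.05841377509958 yaw 0.21017195404065228
handle-only yaw 0.22189783983109307
[540.352 -25.774 112.   ] [523.659  65.545 112.   ] 92.8322822936596
yaw 0.18080407183638333 mid [532.006  19.885 112.   ]
```

```bash
cat >> h.py <<'E'
HM=np.array([532.0,20.4]); A=0.181
def cad(dx,dy):  # dx,dy from hole_axis in caddy axes -> world xy
    c,s=np.cos(A),np.sin(A); return HM+np.array([c*dx-s*dy,s*dx+c*dy])
E
python3 - <<'E'
from h import *
np.set_printoptions(precision=2,suppress=True)
o=[np.pi,0,A-np.pi]
bot.move_ptp([*cad(-130,0),200],o)
bot.movel([*cad(-130,0),98],max_speed=150)
print(bot.get_state()["contact_force"])
r=bot.movel([*cad(-38,0),98],max_speed=50,threshold=10)
s=bot.get_state(); c=R.from_euler("z",-A).apply([*(s["tcp_pos"][:2]-HM),0]); print(r,c,s["contact_force"],s["tcp_pos"][2])
bot.movel([*cad(-130,0),98],max_speed=150)
bot.movel([*cad(-130,0),300],max_speed=250)
bot.grip(1.0)
im=imaging.capture("top"); cv2.imwrite("pics/shut.png",cv2.resize(im[195:285,235:325],None,fx=5,fy=5,interpolation=cv2.INTER_CUBIC)); print(bot.get_state()["t"])
E
```

```text
[-0.33 -0.26 -0.14]
True [-46.42   0.17   0.  ] [-0.02 -0.53 -0.31] 97.30536965983558
9.975
```

View pics/shut.png

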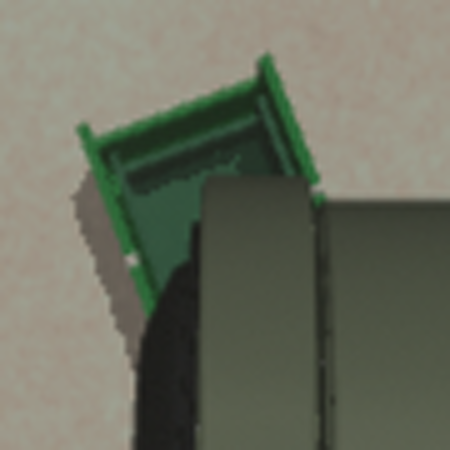

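The arm hides the front of the bin in this picture. The push stopped at 46.4 mm in front of the hole axis, against 46.5 expected for a shut bin. I'll take the rod now and check the bin once the arm is out of the way.

Run:
```python
from h import *
np.set_printoptions(precision=2,suppress=True)
o=[np.pi,0,0.214-np.pi]; h=[430.3,-263.1]
bot.move_ptp([*h,100],o)
im=imaging.capture("top"); cv2.imwrite("pics/shut2.png",cv2.resize(im[195:285,235:325],None,fx=5,fy=5,interpolation=cv2.INTER_CUBIC))
bot.movel([*h,5],max_speed=100,threshold=15); print(bot.get_state()["tcp_pos"])
bot.grip(0.0,60); s=bot.get_state(); print(s["opening"],s["gripper_force"],s["tcp_pos"],s["t"])
bot.movel([*h,110],max_speed=120)
s=bot.get_state(); print(s["opening"],s["gripper_force"],s["contact_force"],s["tcp_pos"],s["t"])
```

```text
[ 430.73 -263.4     5.5 ]
0.2222614880826906 59.157954454422 [ 430.58 -263.32    5.3 ] 12.9917
0.22635403694963224 58.691062331199646 [-0.43 -0.76 -1.33] [ 429.74 -262.68  109.27] 14.0167
```

View pics/shut2.png

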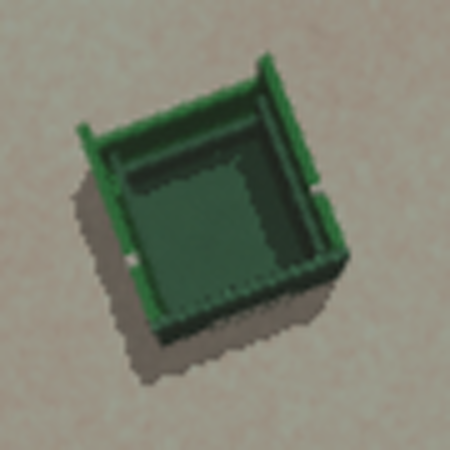

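The bin now stands flush and shut, with its front panel upright at crop row of about 300. The handle is held at an opening of 0.226, about 20 mm. Next I'll bring the rod to the right cheek, 15 mm short of it, and look.

Run:
```python
from h import *
import json
np.set_printoptions(precision=2,suppress=True)
o=[np.pi,0,A+np.pi/2-np.pi]; d=-50-15-145
bot.movel([430.3,-263.1,190],max_speed=200)
bot.move_ptp([*cad(0,d),190],o)
bot.movel([*cad(0,d),75.5],max_speed=120); bot.dwell(.3)
s=bot.get_state(); c=R.from_euler("z",-A).apply([*(s["tcp_pos"][:2]-HM),0]); print(c,s["tcp_pos"],s["orientation"]-np.array(o),s["opening"],s["contact_force"])
tip=[*cad(0,-65),s["tcp_pos"][2]+11.7]
out=[]
for n in("wrist","top","side"):
    m=imaging.camera_model(n); im=imaging.capture(n); cv2.imwrite(f"pics/pre_{n}.png",im); json.dump({k:np.asarray(v).tolist() for k,v in m.items()},open(f"pre_{n}.json","w"))
    p=project(m,tip); print(n,"tip",p,"hole",project(m,[*cad(0,-50),87]),"tick",project(m,[*cad(0,-47),112]))
    if n!="wrist":
        x,y=(p-[30,30]).round().astype(int); print("crop",x,y); im=cv2.resize(im[y:y+60,x:x+60],(300,300),interpolation=cv2.INTER_CUBIC); out.append(im)
w=cv2.resize(cv2.imread("pics/pre_wrist.png"),(500,375))
col=np.vstack(out); big=np.zeros((600,800,3),np.uint8); big[:375,:500]=w; big[:,500:]=col
cv2.imwrite("pics/pre.png",big); print(bot.get_state()["t"])
```

```text
[   0.29 -210.16    0.  ] [ 570.11 -186.27   76.  ] [-6.28 -0.    0.  ] 0.22272401490530025 [-0.19  0.21 -1.2 ]
wrist tip [280.82 507.14] hole [280.83 523.46] tick [280.72 585.63]
top tip [304.68 231.1 ] hole [298.96 233.32] tick [298.19 232.24]
crop 275 201
side tip [270.06 252.68] hole [266.44 248.9 ] tick [265.15 240.69]
crop 240 223
17.2833
```

View pics/pre.png

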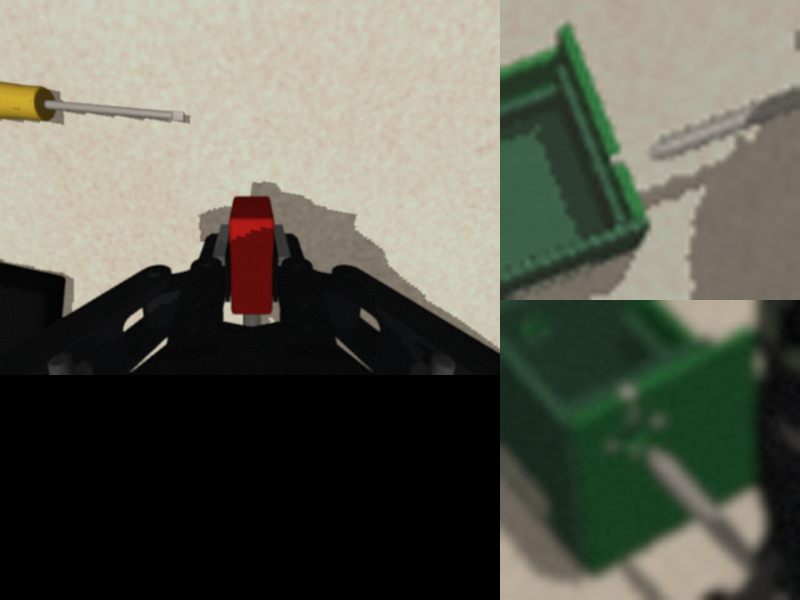

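The side crop shows the tip at about (652,452) heading for the hole at about (640,438), with the tick at (628,390). All are within about 1 px of the prediction, and the top crop agrees too. Inserting in force-guarded stages.

Run:
```python
from h import *
np.set_printoptions(precision=2,suppress=True)
def st(r):
    s=bot.get_state(); c=R.from_euler("z",-A).apply([*(s["tcp_pos"][:2]-HM),0]); f=R.from_euler("z",-A).apply(s["contact_force"]); print(r,c[:2],s["tcp_pos"][2],"f",f,s["wrist_torque"],s["opening"],round(s["t"],2))
for d in(-190,-175,-150,-120,-90,-73):
    r=bot.movel([*cad(0,d),75.0],max_speed=40,threshold=8); st(r)
    if r: break
```

```text
False [   0.14 -189.91] 75.08465428904448 f [ 0.32 -0.85 -1.47] [ 0.03 -0.03 -0.01] 0.2270481426665624 17.93
False [   0.08 -174.81] 75.03941512874013 f [ 0.43  0.51 -0.29] [-0.02  0.02  0.01] 0.22574351935131542 18.46
False [   0.15 -150.06] 75.1017742024471 f [ 0.01 -0.79 -1.83] [-0.03 -0.    0.01] 0.21930976389399948 19.23
False [   0.11 -120.14] 75.06757222522887 f [-1.28 -0.12 -1.55] [-0.04  0.05  0.01] 0.22552360104389152 20.13
False [  0.11 -90.1 ] 75.07126262687419 f [-0.21  0.24 -2.14] [-0.04  0.02  0.04] 0.21982690478326772 21.03
True [ -0.28 -75.51] 74.72970830895753 f [ 0.21 -1.12 -0.95] [-0.22 -0.13 -0.02] 0.22648813556123046 21.45
```

Run:
```python
from h import *
np.set_printoptions(precision=2,suppress=True)
def st(r):
    s=bot.get_state(); c=R.from_euler("z",-A).apply([*(s["tcp_pos"][:2]-HM),0]); f=R.from_euler("z",-A).apply(s["contact_force"]); print(r,c[:2],s["tcp_pos"][2],"f",f,s["wrist_torque"],s["opening"],round(s["t"],2))
r=bot.movel([*cad(0,-71),75.0],max_speed=10,threshold=12); st(r)
bot.movel([*cad(0,-75.3),73.0],max_speed=10,threshold=8); st(0)
bot.grip(0.6); st(0)
bot.movel([*cad(0,-75.3),200],max_speed=100); st(0)
bot.move_ptp([*cad(-60,-300),250],[np.pi,0,A-np.pi/2]); bot.dwell(.5)
out=[]
for n in("top","side"):
    m=imaging.camera_model(n); im=imaging.capture(n); p=project(m,[*cad(0,-60),87]); x,y=(p-[40,40]).round().astype(int)
    cv2.imwrite(f"pics/end_{n}.png",im); out.append(cv2.resize(im[y:y+80,x:x+80],(400,400),interpolation=cv2.INTER_CUBIC))
    print(n,x,y,"collar",(project(m,[*cad(0,-50),87])-[x,y])*5,"tip",(project(m,[*cad(0,70),87])-[x,y])*5)
cv2.imwrite("pics/end.png",np.hstack(out)); print(bot.get_state()["t"])
```

```text
True [ -0.84 -75.7 ] 74.32647506820511 f [ 0.75 -2.18 -1.03] [-0.14 -0.15  0.03] 0.21889973277094932 21.84
0 [ -0.21 -75.65] 72.90969386466989 f [-0.7  -3.74  0.55] [-0.52  0.16  0.13] 0.21933763372021656 22.16
0 [  0.03 -74.98] 72.97017446280191 f [ 0.22 -0.04  1.2 ] [-0.01 -0.   -0.04] 0.6008413028034948 22.57
0 [ -0.42 -75.13] 199.3038687010478 f [ 0.12 -0.9  -0.03] [-0.02 -0.02  0.04] 0.6005241919809794 23.98
top 263 192 collar [179.79 206.6 ] tip [-50.46 294.59]
side 229 212 collar [187.21 184.51] tip [54.43 39.06]
25.525
```

View pics/end.png

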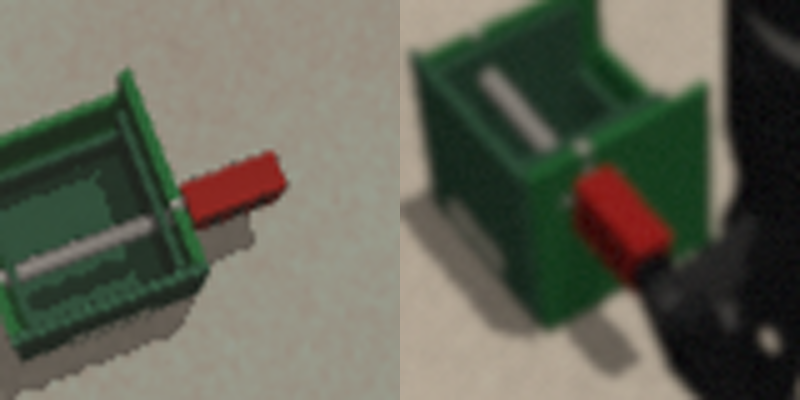

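The bin is shut and the red handle sits right against the right cheek, at crop (182,200) in the top half. The rod spans the bin to the far wall. I'll confirm that the tip comes out beyond the far cheek.

Run:
```python
from h import *
im=cv2.imread("pics/end_top.png"); m=imaging.camera_model("top")
cv2.imwrite("pics/end2.png",cv2.resize(im[200:280,235:335],None,fx=7,fy=7,interpolation=cv2.INTER_CUBIC))
print((project(m,[*cad(0,70),87])-[235,200])*7,(project(m,[*cad(0,50),87])-[235,200])*7)
# bystanders: before/after difference away from rod, caddy and arm
d=cv2.absdiff(im,cv2.imread("pics/top0.png")).max(2)
for n,(x,y) in dict(cactus=(171,291),timer=(182,184),router=(271,155),sd=(356,160)).items(): print(n,np.percentile(d[y-15:y+15,x-15:x+15],98))
```

```text
[125.35050239 356.42428838] [179.45322286 335.7493254 ]
cactus 8.0
timer 8.019999999999982
router 5.0
sd 9.0
```

View pics/end2.png

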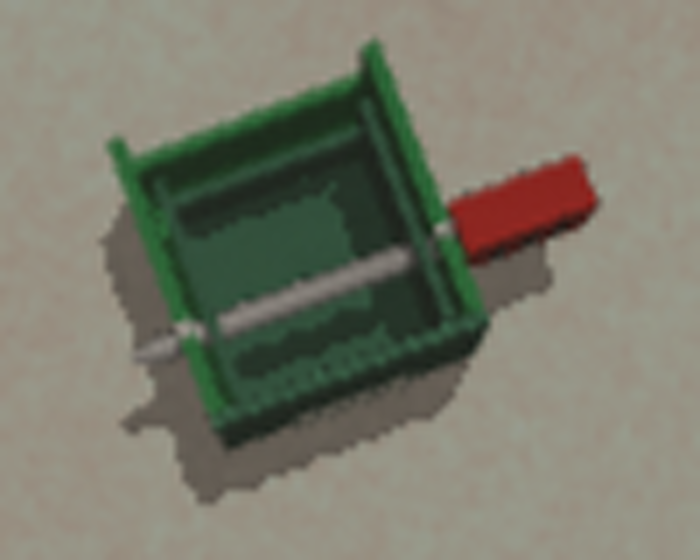

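The rod passes both cheeks, with the tip at (135,355) and (125,356) expected. The handle could still be a millimetre or two off, so I'll give its rear a gentle nudge to be sure it's seated.

Run:
```python
from h import *
np.set_printoptions(precision=2,suppress=True)
def st(r):
    s=bot.get_state(); c=R.from_euler("z",-A).apply([*(s["tcp_pos"][:2]-HM),0]); print(r,c[:2],s["tcp_pos"][2],s["contact_force"],round(s["t"],2))
bot.grip(0.0)
bot.move_ptp([*cad(0,-145),200],[np.pi,0,A-np.pi/2])
bot.movel([*cad(0,-145),74],max_speed=100)
r=bot.movel([*cad(0,-106),74],max_speed=20,threshold=6); st(r)
bot.movel([*cad(0,-145),74],max_speed=80)
bot.movel([*cad(0,-145),200],max_speed=120)
bot.move_ptp([*cad(-60,-300),250],[np.pi,0,A-np.pi/2]); bot.dwell(.5)
im=imaging.capture("top"); cv2.imwrite("pics/end3.png",im); st(0)
old=cv2.imread("pics/end_top.png")
for n,i in(("before",old),("after",im)):
    mk=red(i); mk[:,:290]=0; mk[270:]=0; r=cv2.minAreaRect(biggest(mk)); print(n,r)
print("rod shift: tip region diff",np.percentile(cv2.absdiff(old,im).max(2)[240:260,245:262],98))
m=imaging.camera_model("top"); print(project(m,[*cad(0,-75),100]),project(m,[*cad(0,-77),100]))
```

```text
True [   0.19 -112.56] 74.27266902645694 [ 0.05 -2.89  0.91] 29.71
0 [ -59.82 -299.72] 250.01739794846557 [-0.47  0.33  0.42] 32.74
before ((309.4315185546875, 229.65066528320312), (9.012167930603027, 19.779953002929688), 69.44395446777344)
after ((309.2706298828125, 229.20359802246094), (8.184722900390625, 19.743846893310547), 68.96248626708984)
rod shift: tip region diff 7.0
[308.79 228.86] [309.56 228.57]
```

```bash
python3 -c "
from bench import bot
print(bot.sign_off())"
```

```text
the job is handed in; nothing more can be done
None
```

The bin is shut and the rod is through all four holes with its handle seated against the caddy's right side (within about 1 mm by measurement). The rod is released, the other things are unmoved, and the job was handed in at about 33 s.

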